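# Release the test jig cover by feel

### The arm

A 6-joint arm with a two-finger parallel gripper is mounted at the origin on the work surface; the furniture and walls round the work are solid. World frame = base frame: x ahead of the robot, y to its left, z up, the work surface at z = 0. Lengths are in m, angles in rad, forces in N, time in s.
With the tool pointing down it reaches from about 0.375 to 0.9 m from the base axis. Payload 3.1 kg.
Tool frame: the origin (TCP) lies midway between the tips of the shut fingers; the grasp point (between the pads) lies 19 mm behind it; x points along the fingers, y is the direction in which the jaws open and shut, and the axes are right-handed (so a half turn about x gives the same grasp; the last joint's range is limited). The gripper opens to 85 mm and grips with 20 to 120 N. Pads are 22 mm wide; open, the fingers measure 114 mm over their backs; the gripper's body (76 mm by 85 mm) begins 54 mm behind the grasp point. The pads swing forward as they close: fully open they stand 13 mm farther back than shut.
Start: joints at [-1.454, 0.527, 1.433, -0, 1.181, -0.178], TCP at [0.182, -0.598, 0.231] pointing down, gripper open.
Joint ranges: [-3.08, 3.08], [-0.75, 2.2], [0.22, 2.44], [-1.43, 4.57], [0, 2.65], [-2.85, 2.85]. Speed limits (rad/s): [2.79, 2.79, 3.14, 3.14, 3.14, 3.14].

### API

Orientations are given as a unit quaternion [x, y, z, w].
In Python, from station import manip gives the robot as it stands.
- The arm moves only by the tool carry_out, never from a script. Its argument "commands" is a list that holds one entry, the list of rows, each a list of 7 numbers: the shift along the tool's x, y, z in units of 25 mm (1.0 is 25 mm), then the turn, a rotation vector about the tool's x, y, z in units of 5 degrees (1.0 is 5 degrees), then the finger opening in mm, from 0 to 85.4. A call has exactly 5 rows; each row is the pose to reach, as a shift and turn from the pose commanded when the call began, along the tool's axes at that moment; what a row does not reach only later rows make up. A row lasts 1/10 s, in which the tool goes at most 50 mm and 8.59 degrees, less where a joint would pass 70% of its speed; a pose out of reach is approached as far as the arm can. A call with a gripper value outside its range is refused whole. The fingers move at their own pace and stop on an object; "force" is the grip in N (left out, the last holds). Time passes only in rows, so rows that repeat a pose let the fingers close, or fill a call up. It gives the time, the measured TCP pose, the force and the opening at its end, in the units of the state.
- manip.sense(): the state, without advancing time (a new reading comes with each control period).
- manip.snapshot(name): name is "scene" or "top" or "wrist"; returns a dict with "image" (480x640x3 uint8, red, green, blue), "fx", "fy", "cx", "cy" (pixels), "rvec" (rotation vector, rad) and "tvec" (3), from world to camera coordinates, as OpenCV has them. Camera axes: x right, y down, z forward; pixel columns grow to the right and rows downward; lengths in m; the calibration is good to about 2 mm. A picture is of the moment at which its call begins. There is no depth.
- manip.sign_off(): hands the job in, once; it reports no verdict.
The state is a dict: "t": time; "q": joint angles; "qd": joint speeds; "tau": joint torques, N m; "tcp_pos": TCP position; "tool_rot": TCP orientation; "force": force on the tool from outside, world axes, zero at the start; "ft_torque": the same for the moment, N m; "finger_gap": opening from 0.0 (shut) to 1.0 (fully open).
Only numpy, scipy, OpenCV 4.12 (cv2) and the standard library are available. Lean on these libraries where they do the work, as an engineer would, in place of code of your own. Each camera call takes 0.05 s, during which the arm holds its last target.

### The job

Open the board test jig: set a fingertip on the orange end block of its rail first, then feel along the rail for the hidden groove and press the release key inside it fully home, so that the cover comes up ajar. Use the fingertips only: do not touch the cover, leave the tools and parts around it alone, and finish clear of everything.

Things in the scene. Friction and masses are not known exactly. Their poses are not given: they have to be found in the camera images.
- jig: Board test jig fixed to the bench: grey base 212 mm (x) by 278 mm (y), 12 mm high. Origin at bench height under the middle of its dark rail; x points away from the robot across the rail, y along the rail towards the orange end block, z up. The base reaches 26 mm in front of the origin. Behind the rail lies a clear hinged cover.
- rail_mid (a point): Middle of the rail's top, 50 mm above the bench. Rail 270 mm long, 34 mm wide (x +-17): orange end block (y 105 to 135), five dark 42 mm blocks centred at y -84, -42, 0, 42, 84, dark end block (y -135 to -105). All tops are rigid and level but one of the five, in any place: the release key in its groove. Axes as the jig's.
- groove_depth (a point): Point at the key's height under the rail's middle, 45 mm above the bench (NOT the groove's place, which is unknown). The groove is 5 mm deep, 42 mm long (one block), open to front and back, of the same dark steel: hard to see but plain to feel. Its floor is the release key.
- end_block: Orange block at the left end (+y) of the jig's rail, 34 x 30 x 38 mm, rigid; origin at the centre of its underside, its top 38 mm above that (50 mm above the bench). The sweep starts here.
- release_key (a joint): Release key in the rail: metres pressed straight down, 0 up (top 45 mm above the bench), 0.008 fully home (top 37 mm). Stiff: it resists a light touch, begins to move at about 7 N and stays where it is pushed; it has no spring. It drives the cover: 8 mm lifts the cover 0.25 rad.
- cover (a joint): Hinge of the cover at its far edge, radians, 0 closed, about 0.25 when the key is fully home; moved by the key.
- cover_frame: Clear cover in an aluminium frame, 146 mm (x) by 242 mm (y), 6 mm thick, its top 47 mm above the bench when closed. Origin on the hinge line at its far edge, x = 186 mm in the jig's frame. Its near edge is 40 mm behind the rail's middle and rises about 35 mm as the key goes home.
- driver_b: red-handled screwdriver, 142x19x18 mm; loose bystander, origin at the centre of its underside.
- side_cutter: red-handled side cutter, 136x54x12 mm; loose bystander, origin at the centre of its underside.
- parts_dish_2: yellow round parts dish, 76 mm across, 22 mm high; loose bystander, origin at the centre of its underside.
- solder_wick: flat yellow wick reel, 37x74x9 mm; loose bystander, origin at the centre of its underside.
- transformer: small grey and yellow transformer, 30x56x30 mm; loose bystander, origin at the centre of its underside.
- desolder_pump: blue desoldering pump, 167x24x21 mm; loose bystander, origin at the centre of its underside.
- loupe: black eye loupe, 41 mm across, 26 mm high; loose bystander, origin at the centre of its underside.

How it is judged:
On the way, in this order (a step that is already met when the one before it is completed fails the run):
1. a fingertip rests on the orange end block, the key not yet pressed (contact force between the fingers and end_block above 0.5 N and value of joint release_key below 0.001 m), for 0.1 s.
2. the release key is pressed home by the fingers (value of joint release_key above 0.0065 m and contact force between the fingers and anything else above 0.5 N), for 0.05 s.
At the end, for the whole second after the job is handed in: The release key is at least 6.5 mm down of its 8 mm, the cover stands at least 0.19 rad open and at rest (value of joint release_key above 0.0065 m and value of joint cover above 0.19 rad and velocity of joint cover between -0.02 and 0.02 rad/s); the robot touches nothing.
It fails at once if the robot touches the cover (contact force between the arm and cover_frame above 1 N).
It fails at once if the fingers touch the cover (contact force between the fingers and cover_frame above 1 N).
It fails at once if a bystander is moved by more than 15 mm or lifted (distance of any of driver_b, side_cutter, parts_dish_2, solder_wick, transformer, desolder_pump, loupe from where it was at the start of the episode above 0.015 m).
It also fails if it takes over 56 s, if anything falls off the work surface, if the arm or the gripper's body presses on something with over 40 N, if the wrist force passes 120 N, or if a joint passes its speed limit or range.

## Working session

There is one attempt and no reset: what is moved stays moved. The work goes in short steps, Python scripts to look and compute and a tool call to move; the robot and the scene stay as the last step left them, time stands still between calls to the robot, and variables do not carry over. Pictures are saved under pics/ and viewed, and the job is handed in when it is done.

Besides the shell and the picture viewer there is one more tool, called after ">>>" in YAML: its name, and indented under it one key for each argument. carry_out: Moves the arm, as the interface text tells. Its arguments: {"type":"object","properties":{"commands":{"type":"array"},"force":{"type":"number"}},"required":["commands"]}

```bash
mkdir -p pics; python3 - <<'E'
from station import manip
import cv2
for n in ["scene","top"]:
    s=manip.snapshot(n); cv2.imwrite(f"pics/{n}0.png",s["image"][:,:,::-1])
    print(n,[s[k] for k in("fx","fy","cx","cy","rvec","tvec")])
st=manip.sense();print(st)
E
```

```text
scene [565.103378867953, 565.103378867953, 315.60466050292735, 239.5166581257283, array([ 0.90486621, -2.67742795,  0.82046446]), array([0.42965097, 0.31003865, 1.01441598])]
top [498.2303238821512, 498.2303238821512, 326.92563854833975, 235.56835929546307, array([ 2.18967589, -2.1632006 ,  0.12260735]), array([-0.01505215,  0.5495445 ,  1.11305761])]
{'t': 0.1, 'q': array([-1.45350663e+00,  5.28389165e-01,  1.43378987e+00,  1.58725551e-05,
        1.18139098e+00, -1.78481155e-01]), 'qd': array([ 5.78268276e-04, -1.44334431e-03, -2.60474909e-03, -5.84054694e-04,
       -2.84823976e-05,  1.76536592e-04]), 'tau': array([ 1.31572415e-04, -4.43302238e+01, -1.78585714e+01, -2.89608342e-04,
        3.93865543e-03, -6.54473649e-07]), 'tcp_pos': array([ 0.18213991, -0.59719342,  0.23041667]), 'tool_rot': array([ 0.69941516,  0.1048865 , -0.69936201,  0.10348926]), 'force': array([ 0.31605648,  0.30078933, -0.07229809]), 'ft_torque': array([ 0.04211168,  0.01972681, -0.03775349]), 'finger_gap': 0.9990960966950124}
```

View pics/scene0.png

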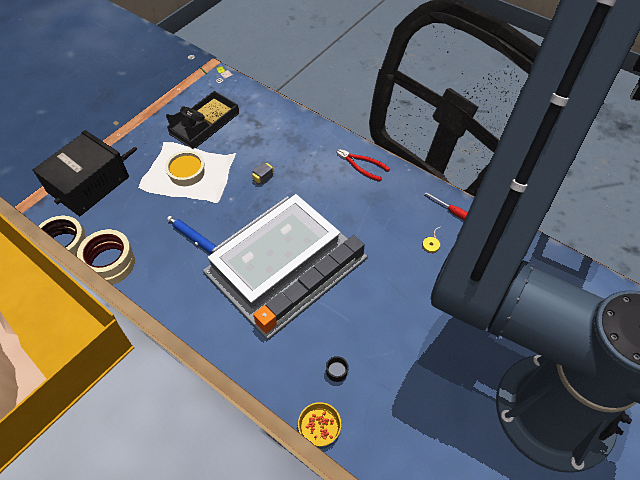

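View pics/top0.png

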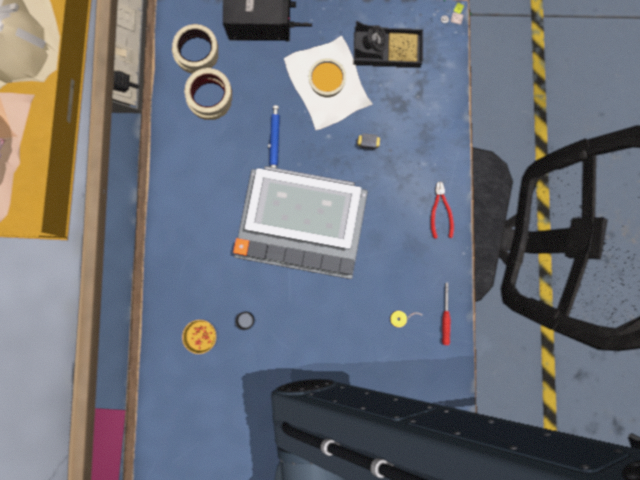

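The scene and top views show the jig mid-bench. The orange block is at about (265,320) in the scene view and (241,247) in the top view, and the rail runs to the dark end at about (347,268) in top. The loupe and dish are in front of it. I'll measure next.

```bash
cat > h.py <<'E'
import numpy as np, cv2
from scipy.spatial.transform import Rotation as R
def cast(s,uv,z):
    M=R.from_rotvec(s["rvec"]).as_matrix(); c=-M.T@s["tvec"]
    uv=np.atleast_2d(uv).astype(float)
    d=np.c_[(uv[:,0]-s["cx"])/s["fx"],(uv[:,1]-s["cy"])/s["fy"],np.ones(len(uv))]@M
    return c+d*((z-c[2])/d[:,2])[:,None]
def proj(s,P):
    K=np.array([[s["fx"],0,s["cx"]],[0,s["fy"],s["cy"]],[0,0,1]])
    return cv2.projectPoints(np.atleast_2d(P).astype(float),s["rvec"],s["tvec"],K,None)[0][:,0]
E
python3 - <<'E'
from station import manip
from h import *
for n,box in [("scene",(200,190,380,345)),("top",(225,155,380,285))]:
    s=manip.snapshot(n);im=s["image"]
    M=R.from_rotvec(s["rvec"]).as_matrix();print(n,"cam",-M.T@s["tvec"])
    hsv=cv2.cvtColor(im,cv2.COLOR_RGB2HSV)
    m=((hsv[...,0]>5)&(hsv[...,0]<18)&(hsv[...,1]>180)&(hsv[...,2]>120)).astype(np.uint8)
    m[:box[1]]=0;m[box[3]:]=0;m[:,:box[0]]=0;m[:,box[2]:]=0
    ys,xs=np.nonzero(m);print("orange",len(xs),xs.mean(),ys.mean(),cast(s,[[xs.mean(),ys.mean()]],.05), np.c_[xs,ys].min(0),np.c_[xs,ys].max(0))
    k=800/(box[2]-box[0]); k=min(k,600/(box[3]-box[1]));print(k)
    c=cv2.resize(im[box[1]:box[3],box[0]:box[2]],None,fx=k,fy=k,interpolation=cv2.INTER_NEAREST)
    cv2.imwrite(f"pics/z_{n}.png",c[:,:,::-1])
E
```

```text
scene cam [0.14105415 0.50536706 1.01708975]
orange 236 264.2542372881356 314.84322033898303 [[0.52219599 0.1848712  0.05      ]] [253 305] [275 325]
3.870967741935484
top cam [0.43626981 0.00578822 1.1622212 ]
orange 44 239.04545454545453 247.29545454545453 [[0.5185975  0.18785146 0.05      ]] [235 240] [247 254]
4.615384615384615
```

View pics/z_scene.png

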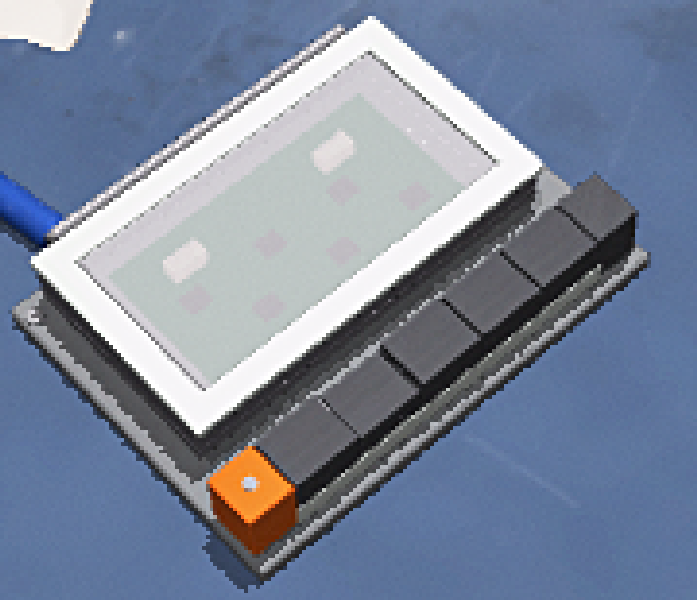

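View pics/z_top.png

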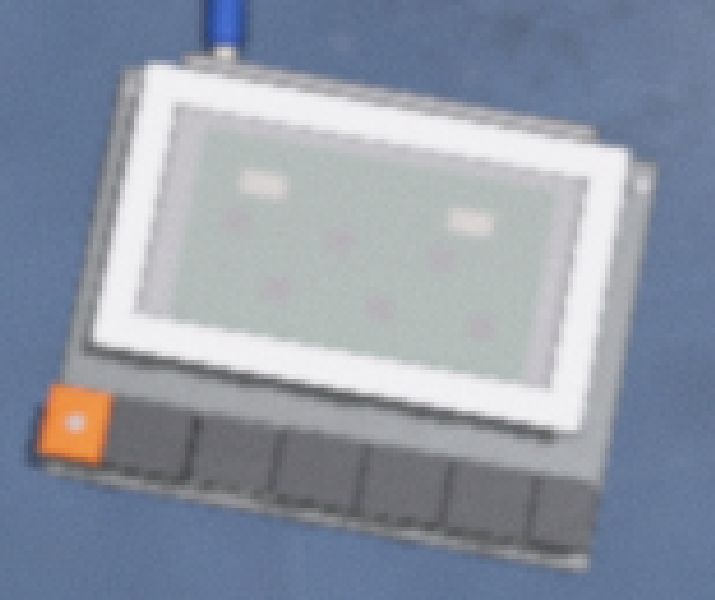

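The zooms show a step at the second dark block after the orange one: a dark wall face around (400,370) in the scene zoom and a thick line at (190,450) in the top zoom. That suggests the groove is at y=+42, which I'll check by feel. Next I'll work out the rail frame.

```bash
python3 - <<'E'
from station import manip
from h import *
s=manip.snapshot("scene");t=manip.snapshot("top")
k=800/180;k=600/155
S=lambda p:(np.array(p)+.5)/k+[200,190]-.5
T=lambda p:(np.array(p)+.5)/(600/130)+[225,155]-.5
for z in(.05,):
  A=cast(s,[S((250,484)),S((598,209))],z);B=cast(t,[T((75,422)),T((565,513))],z)
  for X in(A,B):
    d=X[0]-X[1];print(X.round(4),np.linalg.norm(d),"mid",X.mean(0).round(4),"yaw",np.degrees(np.arctan2(-d[0],d[1])))
st=manip.sense();print(R.from_quat(st["tool_rot"]).as_matrix().round(3))
# corners of base / cover in scene
print(cast(s,[S((262,578)),S((648,258)),S((15,312))],.012).round(4))
print(cast(s,[S((199,435)),S((541,165)),S((372,18)),S((32,262))],.047).round(4))
# rail front top edge, far dark corner
print(cast(s,[S((252,523)),S((597,243)),S((636,213)),S((210,487)),S((250,447))],.05).round(4))
E
```

```text
[[ 0.5225  0.1846  0.05  ]
 [ 0.4804 -0.0512  0.05  ]] 0.23953405388367485 mid [0.5015 0.0667 0.05  ] yaw -10.112777485779313
[[ 0.5215  0.1839  0.05  ]
 [ 0.4803 -0.0537  0.05  ]] 0.24114101248638203 mid [0.5009 0.0651 0.05  ] yaw -9.823266700417037
[[-0.     0.292 -0.957]
 [ 0.001 -0.957 -0.292]
 [-1.    -0.001 -0.   ]]
[[ 0.4991  0.2079  0.012 ]
 [ 0.4535 -0.0633  0.012 ]
 [ 0.7048  0.1704  0.012 ]]
[[ 0.5617  0.1784  0.047 ]
 [ 0.5227 -0.0577  0.047 ]
 [ 0.6593 -0.0821  0.047 ]
 [ 0.6994  0.1543  0.047 ]]
[[ 0.5081  0.2001  0.05  ]
 [ 0.4684 -0.0333  0.05  ]
 [ 0.4629 -0.0613  0.05  ]
 [ 0.5371  0.1978  0.05  ]
 [ 0.5357  0.1691  0.05  ]]
```

```bash
cat >> h.py <<'E'
yv=np.array([.1736,.9848,0]);xv=np.array([.9848,-.1736,0]);O=np.array([.5012,.066,0])
TR=np.c_[[0,0,-1],-yv,np.cross([0,0,-1],-yv)]
def jig(x,y,z): return O+x*xv+y*yv+np.array([0,0,z])
def plan(st,P):
    M=R.from_quat(st["tool_rot"]); sh=M.inv().apply(np.array(P)-st["tcp_pos"])/.025
    rv=np.degrees((M.inv()*R.from_matrix(TR)).as_rotvec())/5
    print("shift",sh.round(2),"turn",rv.round(2))
def local(st):
    d=st["tcp_pos"]-O; return np.array([d@xv,d@yv,st["tcp_pos"][2]])*1000
E
python3 - <<'E'
from station import manip
from h import *
st=manip.sense()
plan(st,[.36,-.42,.2])
E
```

```text
shift [ 1.24 -4.72 -8.87] turn [5.39 0.   0.01]
```

>>> carry_out:
  commands:
    - [[0.25, -0.9, -1.75, 1.1, 0, 0, 0], [0.5, -1.9, -3.5, 2.2, 0, 0, 0], [0.75, -2.8, -5.3, 3.3, 0, 0, 0], [1.0, -3.8, -7.1, 4.4, 0, 0, 0], [1.2, -4.7, -8.8, 5.4, 0, 0, 0]]
  force: 60

```text
t: 0.8
tcp_pos: [0.3582, -0.421, 0.2013]
tool_rot: [0.704, -0.063, -0.704, -0.063]
force: [0.6, -0.2, -0.3]
finger_gap: 0.144
```

```bash
python3 - <<'E'
from station import manip
from h import *
st=manip.sense();print(st["tcp_pos"],st["q"],st["finger_gap"])
plan(st,[.48,-.2,.2])
E
```

```text
[ 0.3582327  -0.42097142  0.20129853] [-1.06797584e+00  4.68976991e-01  1.64711446e+00  1.08320128e-04
  1.02541836e+00  6.82556247e-01] 0.14373319794382994
shift [ 0.05 -9.57 -3.21] turn [-0.06 -0.   -0.  ]
```

>>> carry_out:
  commands:
    - [[0, -1.9, -0.65, 0, 0, 0, 0], [0, -3.8, -1.3, 0, 0, 0, 0], [0, -5.7, -1.95, 0, 0, 0, 0], [0, -7.6, -2.6, 0, 0, 0, 0], [0, -9.5, -3.2, 0, 0, 0, 0]]

```text
t: 1.3
tcp_pos: [0.4781, -0.2015, 0.2017]
tool_rot: [0.705, -0.062, -0.704, -0.062]
force: [-0.1, -0.2, 0.1]
finger_gap: 0.002
```

```bash
python3 - <<'E'
from station import manip
from h import *
st=manip.sense();print(st["tcp_pos"],st["q"],st["finger_gap"])
plan(st,jig(-.003,-.1,.15))
plan(st,jig(-.003,.12,.15))
E
```

```text
[ 0.47810802 -0.20145596  0.20169219] [-6.14415193e-01  4.25775485e-01  1.72959400e+00  3.33662515e-05
  9.85378105e-01  1.13203022e+00] 0.0019079126540999564
shift [ 2.06 -6.7   1.08] turn [-0.01 -0.01 -0.  ]
shift [  2.06 -15.5    1.09] turn [-0.01 -0.01 -0.  ]
```

>>> carry_out:
  commands:
    - [[0.2, -1.9, 0.2, 0, 0, 0, 0], [0.4, -3.8, 0.4, 0, 0, 0, 0], [0.6, -5.7, 0.6, 0, 0, 0, 0], [0.8, -7.5, 0.8, 0, 0, 0, 0], [1.0, -9.4, 1.05, 0, 0, 0, 0]]

```text
t: 1.8
tcp_pos: [0.4926, 0.0345, 0.1765]
tool_rot: [0.705, -0.062, -0.704, -0.062]
force: [0.9, -0.4, -1.4]
finger_gap: -0.002
```

>>> carry_out:
  commands:
    - [[0.2, -1.5, 0, 0, 0, 0, 0], [0.4, -3, 0, 0, 0, 0, 0], [0.6, -4.5, 0, 0, 0, 0, 0], [0.8, -5.5, 0, 0, 0, 0, 0], [1.0, -6.0, 0, 0, 0, 0, 0]]

```text
t: 2.3
tcp_pos: [0.5189, 0.1827, 0.1513]
tool_rot: [0.705, -0.061, -0.704, -0.061]
force: [-0.2, -0.3, 0.1]
finger_gap: -0.002
```

```bash
python3 - <<'E'
from station import manip
from h import *
st=manip.sense();print(st["tcp_pos"],st["q"],local(st),st["force"])
plan(st,jig(-.003,.12,.065))
s=manip.snapshot("scene");cv2.imwrite("pics/s1.png",cv2.resize(s["image"][170:370,180:420],None,fx=3,fy=3)[:,:,::-1])
E
```

```text
[0.51885641 0.18270437 0.15133161] [1.35261828e-01 5.36713224e-01 1.69909515e+00 2.91037936e-04
 9.04849768e-01 1.87877803e+00] [ -2.87184727 117.99561615 151.33161474] [-0.21575969 -0.26884422  0.07533378]
shift [ 3.45 -0.08  0.01] turn [ 0.02 -0.01  0.01]
```

View pics/s1.png

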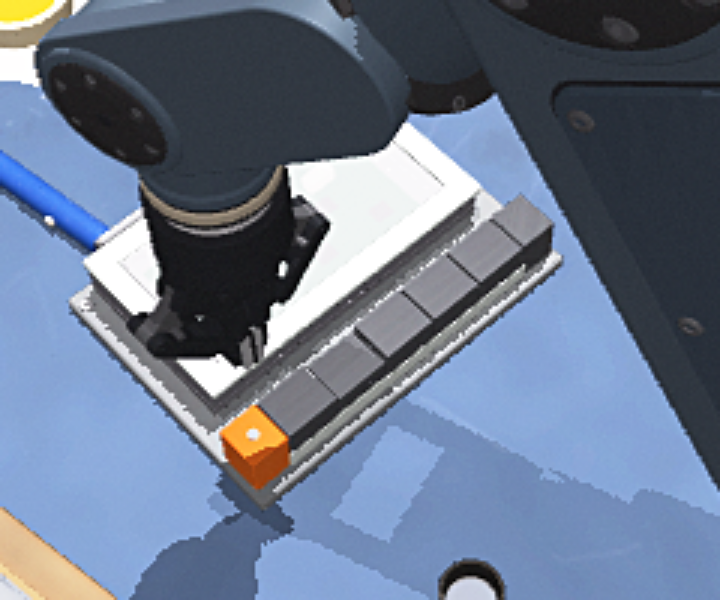

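The picture shows the shut fingers above the orange block (block top at (255,435) in the crop), with nothing in the way. Now going down.

>>> carry_out:
  commands:
    - [[1.2, -0.08, 0, 0, 0, 0, 0], [2.4, -0.08, 0, 0, 0, 0, 0], [3.2, -0.08, 0, 0, 0, 0, 0], [3.6, -0.08, 0, 0, 0, 0, 0], [3.8, -0.08, 0, 0, 0, 0, 0]]

```text
t: 2.85
tcp_pos: [0.5186, 0.1815, 0.0557]
tool_rot: [-0.704, 0.063, 0.705, 0.062]
force: [-0.5, 1.4, 0.5]
finger_gap: -0.002
```

>>> carry_out:
  commands:
    - [[0.04, 0, 0, 0, 0, 0, 0], [0.08, 0, 0, 0, 0, 0, 0], [0.12, 0, 0, 0, 0, 0, 0], [0.16, 0, 0, 0, 0, 0, 0], [0.16, 0, 0, 0, 0, 0, 0]]

```text
t: 3.35
tcp_pos: [0.519, 0.1826, 0.0529]
tool_rot: [0.705, -0.062, -0.704, -0.062]
force: [0.3, -0.3, -0.3]
finger_gap: -0.0
```

```bash
python3 - <<'E'
from station import manip
from h import *
st=manip.sense();print(local(st),st["force"],st["t"])
E
```

```text
[ -2.67514155 117.90553731  52.8564253 ] [ 0.32355381 -0.33838447 -0.30914145] 3.35
```

>>> carry_out:
  commands:
    - [[0.02, 0, 0, 0, 0, 0, 0], [0.04, 0, 0, 0, 0, 0, 0], [0.06, 0, 0, 0, 0, 0, 0], [0.08, 0, 0, 0, 0, 0, 0], [0.1, 0, 0, 0, 0, 0, 0]]

```text
t: 3.85
tcp_pos: [0.5189, 0.1825, 0.0501]
tool_rot: [-0.704, 0.062, 0.704, 0.062]
force: [-0.7, -0.2, 5.5]
finger_gap: 0.0
```

>>> carry_out:
  commands:
    - [[0.01, 0, 0, 0, 0, 0, 0], [0.01, 0, 0, 0, 0, 0, 0], [0.01, 0, 0, 0, 0, 0, 0], [0.01, 0, 0, 0, 0, 0, 0], [0.01, 0, 0, 0, 0, 0, 0]]

```text
t: 4.35
tcp_pos: [0.5189, 0.1825, 0.0501]
tool_rot: [0.704, -0.062, -0.704, -0.062]
force: [-0.9, -0.4, 4.8]
finger_gap: -0.001
```

The fingertip rests on the orange block with about 5 N at z=50.1 mm. Next I'll slide lightly along the rail to feel for the groove.

>>> carry_out:
  commands:
    - [[0, 0.28, 0, 0, 0, 0, 0], [0, 0.56, 0, 0, 0, 0, 0], [0, 0.84, 0, 0, 0, 0, 0], [0, 1.12, 0, 0, 0, 0, 0], [0, 1.36, 0, 0, 0, 0, 0]]

```text
t: 4.85
tcp_pos: [0.5136, 0.1486, 0.0501]
tool_rot: [0.705, -0.062, -0.704, -0.063]
force: [0.3, 4.1, 4.8]
finger_gap: 0.001
```

>>> carry_out:
  commands:
    - [[0, 0.34, 0, 0, 0, 0, 0], [0, 0.68, 0, 0, 0, 0, 0], [0, 1.02, 0, 0, 0, 0, 0], [0, 1.36, 0, 0, 0, 0, 0], [0, 1.68, 0, 0, 0, 0, 0]]

```text
t: 5.35
tcp_pos: [0.5045, 0.1065, 0.0492]
tool_rot: [-0.704, 0.062, 0.705, 0.062]
force: [-0.6, 0.2, -0.0]
finger_gap: 0.002
```

```bash
python3 - <<'E'
from station import manip
from h import *
st=manip.sense();print(local(st),st["force"],st["t"])
E
```

```text
[-3.73595983 40.4296818  49.19171838] [-0.58921373  0.19240201 -0.04222645] 5.35
```

Contact was lost at y≈40 with the tip at 49.2 mm, so this is the groove, at y=+42 as the images suggested. Pressing now.

>>> carry_out:
  commands:
    - [[0.04, -0.06, 0, 0, 0, 0, 0], [0.08, -0.06, 0, 0, 0, 0, 0], [0.12, -0.06, 0, 0, 0, 0, 0], [0.16, -0.06, 0, 0, 0, 0, 0], [0.2, -0.06, 0, 0, 0, 0, 0]]

```text
t: 5.85
tcp_pos: [0.5058, 0.1095, 0.0448]
tool_rot: [-0.704, 0.062, 0.704, 0.062]
force: [-1.2, -0.6, 6.4]
finger_gap: -0.004
```

>>> carry_out:
  commands:
    - [[0.04, 0, 0, 0, 0, 0, 0], [0.08, 0, 0, 0, 0, 0, 0], [0.12, 0, 0, 0, 0, 0, 0], [0.16, 0, 0, 0, 0, 0, 0], [0.2, 0, 0, 0, 0, 0, 0]]

```text
t: 6.35
tcp_pos: [0.5059, 0.1094, 0.0404]
tool_rot: [0.705, -0.062, -0.704, -0.062]
force: [-1.5, -0.1, 7.2]
finger_gap: 0.004
```

>>> carry_out:
  commands:
    - [[0.04, 0, 0, 0, 0, 0, 0], [0.08, 0, 0, 0, 0, 0, 0], [0.12, 0, 0, 0, 0, 0, 0], [0.16, 0, 0, 0, 0, 0, 0], [0.18, 0, 0, 0, 0, 0, 0]]

```text
t: 6.85
tcp_pos: [0.5059, 0.1094, 0.037]
tool_rot: [0.705, -0.062, -0.704, -0.062]
force: [-3.9, -0.1, 19.6]
finger_gap: 0.002
```

The key has bottomed: the tip is at 37.0 mm and the force has risen to 19.6 N. Retracting straight up.

>>> carry_out:
  commands:
    - [[0, 0, 0, 0, 0, 0, 0], [-0.3, 0, 0, 0, 0, 0, 0], [-1.0, 0, 0, 0, 0, 0, 0], [-2.0, 0, 0, 0, 0, 0, 0], [-3.5, 0, 0, 0, 0, 0, 0]]

```text
t: 7.35
tcp_pos: [0.5045, 0.1092, 0.1222]
tool_rot: [-0.703, 0.062, 0.706, 0.062]
force: [1.1, 0.1, 0.3]
finger_gap: -0.003
```

>>> carry_out:
  commands:
    - [[-1.5, 0, 0, 0, 0, 0, 0], [-3, 0, 0, 0, 0, 0, 0], [-4, 0, 0.5, 0, 0, 0, 0], [-4, 0, 1, 0, 0, 0, 0], [-4, 0, 1, 0, 0, 0, 0]]

```text
t: 7.85
tcp_pos: [0.4789, 0.114, 0.2227]
tool_rot: [-0.704, 0.062, 0.705, 0.062]
force: [-1.0, -0.1, 0.2]
finger_gap: -0.002
```

```bash
python3 - <<'E'
from station import manip
from h import *
s=manip.snapshot("scene");cv2.imwrite("pics/s2.png",s["image"][:,:,::-1])
t=manip.snapshot("top");cv2.imwrite("pics/t2.png",t["image"][:,:,::-1])
st=manip.sense();print(local(st),st["force"],st["t"],abs(st["qd"]).max())
E
```

```text
[-28.83890517  43.24365749 221.72047433] [ 0.40940735 -0.43883769 -0.68964002] 7.95 0.020467612289958026
```

View pics/s2.png

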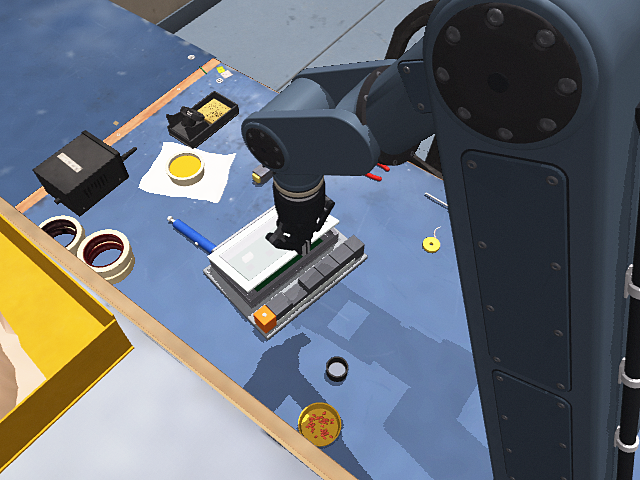

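View pics/t2.png

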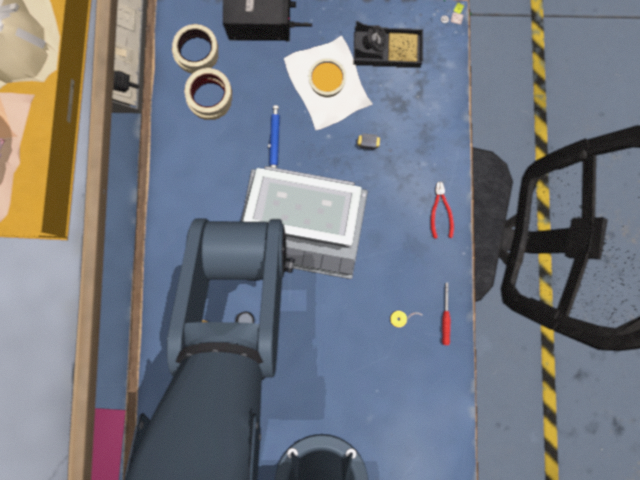

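The cover is visibly raised in the scene view, with its near edge around (250,290) to (335,230). The key is sunk at about (285,300) and the bystanders are where they were. I'll check the cover's lift with numbers before handing in.

```bash
python3 - <<'E'
from station import manip
from h import *
s=manip.snapshot("scene")
for a in(0,.19,.25):print(a,proj(s,jig(.186-.146*np.cos(a),.121,.047+.146*np.sin(a))))
cv2.imwrite("pics/s3.png",cv2.resize(s["image"][210:340,195:375],None,fx=4,fy=4,interpolation=0)[:,:,::-1])
E
```

```text
0 [[251.11029624 301.96435165]]
0.19 [[248.72620992 294.20059938]]
0.25 [[247.60372764 291.35453567]]
```

View pics/s3.png

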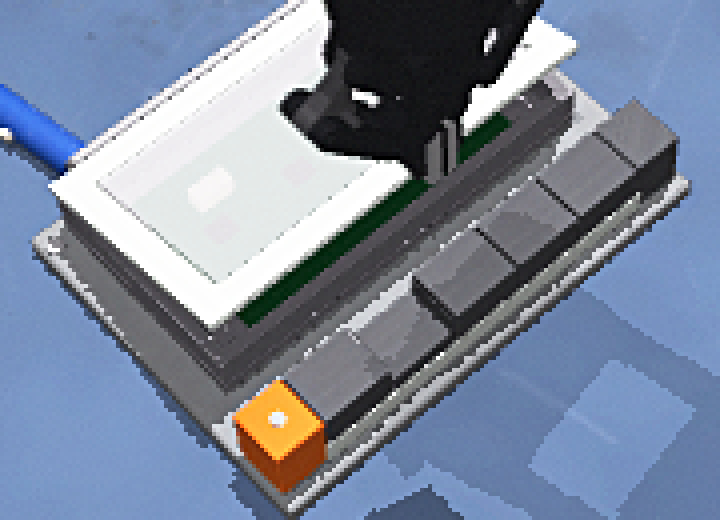

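The cover's near corner is at crop (208,323), which is pixel (247,291). The prediction for 0.25 rad is (247.6,291.4), so they match. Handing in.

```bash
python3 -c "
from station import manip
print(manip.sense()['force']);print(manip.sign_off())"
```

```text
[ 0.61930609  0.14139108 -1.01217692]
the job is handed in; nothing more can be done
None
```

The jig is open and the job is handed in; the sign-off gives no verdict. It took about 8 s of the 56 s allowed.

- **End block:** I rested the shut fingertips on the orange block with about 5 N at 50.1 mm.
- **Groove:** I slid them lightly along the rail and lost contact about 40 mm left of its middle. That puts the groove in the block at y = +42 mm, which agrees with the step visible in the images.
- **Key:** I pressed it until it stopped, with the tip at 37.0 mm and about 20 N.
- **Finish:** I raised the fingers straight up, then moved back. They ended at about 220 mm.

**Last checks:**
- **Cover:** its near corner was at pixel (247,291), against (247.6,291.4) predicted for 0.25 rad open.
- **Force:** the reading was within about 1 N of zero, which is its usual noise.
- **Bystanders:** those I could see had not moved. The arm hid the parts dish and loupe from the top camera, but the scene view showed both in place.
- **Disagreements:** no check failed or disagreed.

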